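Latch the standing hardware case

TASK

Shut the grey hardware case: swing its lid up against the seal, hook the latch's steel bail over the keeper on top of the lid, then press the orange lever down onto its rubber stop so that it holds the lid tight, and set it with a firm steady push of about 20 N for a second before letting go. Otherwise work gently, without forcing the lid or the latch, and leave the tin, the tape measure and the wooden block beside the case where they are.

Things in the scene. Friction and masses are not known exactly. Their poses are not given: they have to be found in the camera images.
- case: Grey plastic clamshell case, 220 mm long (its y), fixed to the table on rubber feet; flat top 150 mm high, latch on top at y = 0. Origin: on the table under the middle of the seam. Axes: x across the seam away from the lid (lid fills x -55 to 0 mm, body 0 to 90), y along the seam, z up; turned about z by up to 0.3 rad, so the lid faces roughly the robot. Springy seal in the rim, about 12 N per mm.
- lid (a joint): Lid hinge, rad: 0 = shut tight; grows as it drops open to case -x, at most 0.30. Hinge line along y at case x 0, height 24 mm. Stiff (0.3 N m): the lid stays where left; about 4 N at its upper edge, along its arc about the hinge, swings it shut. It meets the seal at 0.04 and rests there; only the latch holds it at 0. Over 6 N down on its top, or on the bail lying on it, opens it again.
- lid_push (a point): Middle of the lid's outer face (towards case -x), 15 mm below its upper edge: a good place to push the lid shut. Moves with the lid.
- keeper_seat (a point): Where the bail bar's centre lies when seated, 10 mm above the lid's top. Steel keeper: post 24 mm wide (y), front face 3 mm to +x of here; its nose overhangs to 2 mm on the -x side of here, underside 3 mm above here, back sloping up to 14 mm above. The bar must come down on the -x side of the nose, to below it, then is drawn to +x under it. It may lie lower, down to the lid. Axes as the case's; turns with the lid.
- lever (a joint): Orange lever, rad: 0 = level, pointing to case +x; pi/2 = upright; 2.1 = leaning over to the lid (firm stop). Going down it ends on a firm rubber stop whose height differs: -0.10 to 0.07. 60 mm long from the pivot, 23 mm wide, 36 mm paddle over its last 26 mm, 6 mm thick. Stays where left (1 N moves it); with the bail hooked, pressing takes up to 8 N at the paddle, then it snaps over centre near 0.2.
- lever_pivot (a point): The lever's hinge axis (along case y), at case x 22 mm, 164 mm above the table; fixed on the body. The steel base plate under it is 36 x 46 mm.
- lever_tip (a point): On the lever's paddle, 55 mm from the pivot, on the face that is upper when the lever is down; moves with the lever.
- bail (a joint): Hinge between lever and bail, rad. The bail's rise above the horizontal, pointing to case -x, is this value minus the lever's value. Light friction (0.5 N at the tab) holds it, so it turns along with the lever: leaning the lever over to the lid also lowers the bail.
- bail_pivot (a point): Hinge axis of the bail on the lever, 14 mm from the lever's pivot, 0.14 rad below the line pivot to tip; moves with the lever.
- bail_bar (a point): Middle of the bail's cross bar (steel, 6 mm thick, 38 mm long along y), 58 mm from the bail's pivot. The bail is a steel wire loop, its legs 38 mm apart. Its bar reaches past the keeper's nose when the lever leans over to about 1.7 rad or more; with the lever less far over it lands on the nose and jams there.
- bail_tab (a point): Middle of the upper face of the bail's orange finger tab (22 mm wide along y, 7 mm thick, 24 mm long, bent 0.7 rad up from the bail), just beyond the bar. Press here to swing the bail down; push its front end to +x to draw the bar back under the nose (else the bar lifts off again as the lever is raised); it can also be pinched across its 22 mm.
- screw_tin: Open grey tin, 66 mm across, 41 mm high, standing loose beside the case; origin under its centre. Leave it alone.
- tape_measure: Yellow tape measure, 67 x 85 x 31 mm, lying loose beside the case; origin at its underside. Leave it alone.
- pine_block: Wooden packing block, 47 x 98 x 37 mm, lying loose behind the case; origin under its centre. Leave it alone.

How it is judged:
By the outcome, as a careful person would: the job done as asked, in the order asked, and still so for the second after the job is handed in, with the robot touching nothing.
It also fails if it takes over 69 s, if anything falls off the work surface, if the arm or the gripper's body presses on something with over 40 N, if the wrist force passes 120 N, or if a joint passes its speed limit or range.

ROBOT

A 6-joint arm with a two-finger parallel gripper is mounted at the origin on a cart in front of the work surface, level with it; the furniture and walls round the work are solid. World frame = base frame: x ahead of the robot, y to its left, z up, the work surface at z = 0. Lengths are in mm, angles in rad, forces in N, time in s.
With the tool pointing down it reaches from about 275 to 1000 mm from the base axis. Payload 8.4 kg.
Tool frame: the origin (TCP) lies at the very end of the fingers, on their centre line; the grasp point (between the pads) lies 19 mm behind it (r.pinch_z is the distance from the TCP to the grasp point, in mm); z points along the fingers, y is the line along which they close (so a half turn about z gives the same grasp; the last joint's range is limited). The gripper opens to 85 mm and grips with 20 to 120 N. Pads are 22 mm wide; open, the fingers measure 114 mm over their backs; the gripper's body (76 mm by 85 mm) begins 54 mm behind the grasp point. The pads swing forward as they close: fully open they stand 13 mm farther back than shut.
Start: joints at [1.169, 0.353, 1.633, -0, 1.155, -0.002], TCP at [243.27, 575.715, 231.281] pointing down, gripper open.
Joint ranges: [-2.63, 2.63], [-0.92, 2.1], [0.06, 2.66], [-1.3, 4.44], [0, 2.69], [-3.02, 3.02]. Speed limits (rad/s): [2.22, 2.22, 2.79, 3.14, 3.14, 3.14].

INTERFACE

Orientations are given as [roll, pitch, yaw] about the fixed x, y, z axes, in that order (R = Rz(yaw) Ry(pitch) Rx(roll)).
In Python, from rig import r gives the robot as it stands.
- The arm moves only by the tool carry_out, never from a script. Its argument "series" is a list of rows, each a list of 7 numbers: the turn, a rotation vector about the tool's x, y, z as a fraction of full scale, then the shift along the tool's x, y, z as a fraction of full scale, then the gripper command: -1 is fully open, 1 is shut, values between are in proportion. A call has 1 to 8 rows; each row is the pose to reach, as a shift and turn from the pose commanded when the call began, along the tool's axes at that moment, turning the shorter way round; what a row does not reach only later rows make up. Full scale, the value 1, is 0.25 m for a shift and pi rad for a turn. A row lasts 1/8 s, in which the tool goes at most 62.5 mm and 10.7 degrees, less where a joint would pass 70% of its speed; a pose out of reach is approached as far as the arm can. A call with a number of a shift or a turn outside -1 to 1 is refused whole. A call with a gripper value outside its range is refused whole. The fingers move at their own pace and stop on an object; "force" is the grip in N (left out, the last holds). Time passes only in rows, so rows that repeat a pose let the fingers close. It gives the time, the measured TCP pose, the force, the opening and the grip force at its end, in the units of the state.
- r.sense(): the state, without advancing time (a new reading comes with each control period).
- r.grab_frame(name): name is "scene" or "top"; returns the picture (420x560x3 uint8, red, green, blue); there is no depth.
- r.get_calibration(name): a dict with "K" (3x3 intrinsics, pixels), "distortion" ([k1, k2, p1, p2, k3] as OpenCV has them; the pictures are not rectified), "pose" (4x4, takes a point from camera to world coordinates). Camera axes: x right, y up, looking along -z (the intrinsics and any distortion apply to the point x, -y, -z); pixel columns grow to the right and rows downward; lengths in mm; the calibration is good to about 2 mm. A picture is of the moment at which its call begins. get_calibration takes no time and is no camera call.
- r.sign_off(): hands the job in; it is judged then, once.
Trained networks look in the newest picture that a camera, given by its name, has taken for a name from the list of things; names that differ only in an ending like _2 or _b are one class to them, and where a whole thing is asked for, a point or a joint stands for the part that bears it (a point fixed in the world has none). Each returns a list of dicts, best first, with "score" (0 to 1); they miss things now and then, are a little off and sometimes report something else, mostly with a low value. They report only what shows in the picture. A call takes as long as a camera call.
- r.silhouettes(camera, label): "region" (420x560 bool, what is visible of it) and "position" ([row, column] in pixels, amid what is visible of it).
The state is a dict: "clock": time; "qpos": joint angles; "qvel": joint speeds; "joint_efforts": joint torques, N m; "eef_pos": TCP position; "tcp_rot": TCP orientation; "contact_force": force on the tool from outside, world axes, zero at the start; "wrist_torque": the same for the moment, N m; "opening": opening from 0.0 (shut) to 1.0 (fully open); "grasp_force": force on a finger pad.
Only numpy, scipy, OpenCV 4.12 (cv2) and the standard library are available. Lean on these libraries where they do the work, as an engineer would, in place of code of your own. Each camera call takes 0.05 s, during which the arm holds its last target. There are 200 camera calls.

## Working session

There is one attempt and no reset: what is moved stays moved. The work goes in short steps, Python scripts to look and compute and a tool call to move; the robot and the scene stay as the last step left them, time stands still between calls to the robot, and variables do not carry over. Pictures are saved under pics/ and viewed, at most 10 in all, crops included, and the job is handed in when it is done.

Besides the shell and the picture viewer there is one more tool, called after "Emit:" as name(argument=value, ...) on one line, values as JSON. carry_out: Moves the arm, as the interface text tells. Its arguments: {"type":"object","properties":{"series":{"type":"array"},"force":{"type":"number"}},"required":["series"]}

```bash
ls; mkdir -p pics
python3 - <<'E'
from rig import r
import cv2,numpy as np
s=r.sense(); print(s)
for n in("scene","top"):
    im=r.grab_frame(n); cv2.imwrite(f"pics/{n}0.png",im[:,:,::-1])
    c=r.get_calibration(n); print(n,np.round(c["K"],1).tolist(),c["distortion"],np.round(c["pose"],3).tolist())
    for l in("case","lid","lever","bail","lever_tip","keeper_seat","bail_tab","screw_tin","tape_measure","pine_block"):
        print(l,[(round(d["score"],2),np.round(d["position"]).tolist(),int(d["region"].sum())) for d in r.silhouettes(n,l)][:2])
E
```

```text
pics
{'clock': 0.0, 'qpos': array([ 1.16856276e+00,  3.53640626e-01,  1.63416559e+00,  1.64528586e-05,
        1.15517470e+00, -2.39818237e-03]), 'qvel': array([ 0.00232437, -0.00064119,  0.00103207,  0.00116875,  0.00050658,
       -0.00041968]), 'joint_efforts': array([-5.81874883e-04, -6.05257058e+01, -3.42070985e+01, -1.08515933e-04,
        9.58340010e-03,  1.54253399e-05]), 'eef_pos': array([243.09572105, 575.25861024, 230.55291052]), 'tcp_rot': array([-3.14020443e+00, -1.83721842e-05,  2.74175061e+00]), 'contact_force': array([ 0.53815031, -0.54198724, -0.31657276]), 'wrist_torque': array([-0.01242624, -0.01256343, -0.00988222]), 'grasp_force': 0.0, 'opening': 1.0010852578043998}
scene [[484.5, 0.0, 277.1], [0.0, 484.5, 206.5], [0.0, 0.0, 1.0]] [0.00569464 0.         0.         0.         0.        ] [[-0.844, 0.407, -0.35, 305.983], [-0.537, -0.651, 0.537, 592.375], [-0.01, 0.641, 0.768, 909.299], [0.0, 0.0, 0.0, 1.0]]
case [(0.57, [200.0, 318.0], 8529)]
lid [(0.7, [212.0, 344.0], 3225)]
lever [(0.83, [159.0, 324.0], 387)]
bail [(0.46, [160.0, 336.0], 125)]
lever_tip [(0.73, 
[... 304 characters left out ...]
 [0.0, 0.0, 1.0]] [-0.07728493  0.          0.          0.          0.        ] [[-0.002, 0.986, -0.168, 495.847], [-1.0, -0.0, 0.009, 34.748], [0.009, 0.168, 0.986, 1160.366], [0.0, 0.0, 0.0, 1.0]]
case [(0.63, [248.0, 246.0], 639), (0.57, [235.0, 308.0], 6420)]
lid [(0.86, [254.0, 311.0], 2592)]
lever [(0.65, [226.0, 312.0], 252), (0.52, [237.0, 315.0], 98)]
bail [(0.61, [237.0, 314.0], 145)]
lever_tip [(0.77, [222.0, 311.0], 391), (0.26, [233.0, 371.0], 594)]
keeper_seat [(0.97, [256.0, 308.0], 2578)]
bail_tab [(0.53, [236.0, 309.0], 70)]
screw_tin [(0.63, [232.0, 372.0], 575)]
tape_measure [(0.71, [248.0, 243.0], 686), (0.37, [174.0, 309.0], 628)]
pine_block [(0.81, [174.0, 311.0], 613)]
```

Run:
```python
import cv2
a=cv2.imread("pics/scene0.png");b=cv2.imread("pics/top0.png")
cv2.imwrite("pics/s1.png",cv2.resize(a[110:310,220:420],(600,600),interpolation=cv2.INTER_CUBIC))
cv2.imwrite("pics/t1.png",cv2.resize(b[150:300,210:410],(800,600),interpolation=cv2.INTER_CUBIC))
```

```text
(no output)
```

View pics/s1.png

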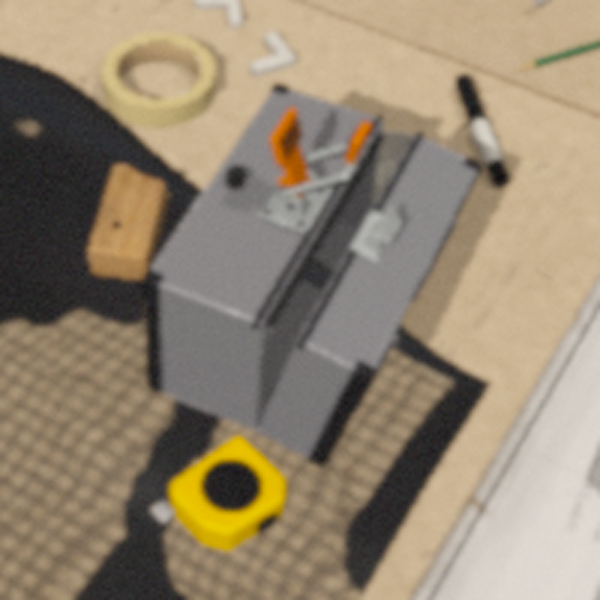

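View pics/t1.png

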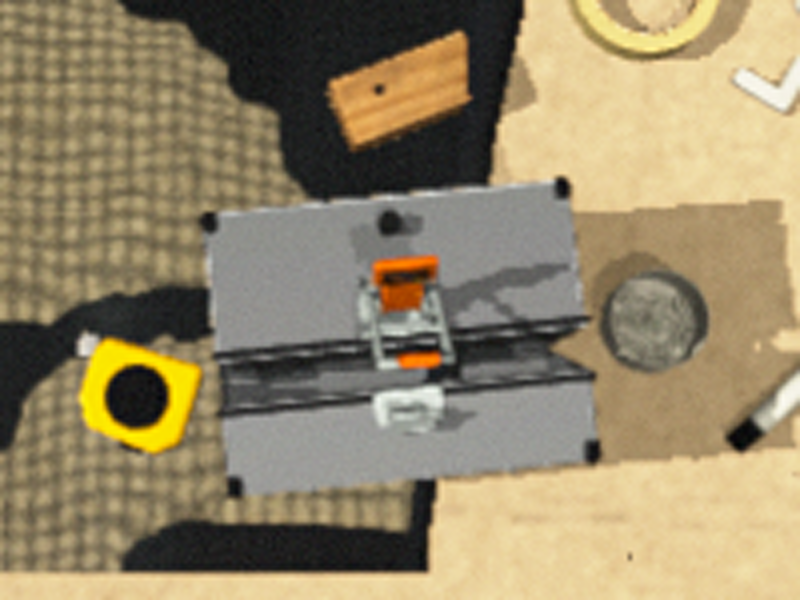

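```bash
cat > h.py <<'E'
from rig import r
import cv2,numpy as np
from scipy.optimize import least_squares
from scipy.spatial.transform import Rotation as Ro
def proj(n,P):
    c=r.get_calibration(n);T=np.linalg.inv(c["pose"]);F=np.diag([1,-1,-1])
    R=F@T[:3,:3];t=F@T[:3,3]
    return cv2.projectPoints(np.asarray(P,float).reshape(-1,1,3),cv2.Rodrigues(R)[0],t,np.array(c["K"]),np.array(c["distortion"]))[0].reshape(-1,2)
def lidpt(p,a):  # p in case at shut
    x,z=p[0],p[2]-24; return np.array([x*np.cos(a)-z*np.sin(a),p[1],24+x*np.sin(a)+z*np.cos(a)])
def levpt(d,w,L,h=0): # d along lever, h above upper face normal
    return np.array([22+d*np.cos(L)-h*np.sin(L),w,164+d*np.sin(L)+h*np.cos(L)])
def bp(L): return levpt(14*np.cos(.14),0,L,-14*np.sin(.14))
def bar(L,b,s=58,h=0): # rise=b-L
    q=b-L; p=bp(L); return p+np.array([-s*np.cos(q)+h*np.sin(q),0,s*np.sin(q)+h*np.cos(q)])
def c2w(p,x,y,t): return np.array([x+p[0]*np.cos(t)-p[1]*np.sin(t),y+p[0]*np.sin(t)+p[1]*np.cos(t),p[2]])
E
cat > fit.py <<'E'
from h import *
S=lambda u,v:(220+(u+.5)/3-.5,110+(v+.5)/3-.5); T=lambda u,v:(210+(u+.5)/4-.5,150+(v+.5)/4-.5)
def model(q):
    x,y,t,a,L,b=q[:6]
    tab=bar(L,b,58+3+12*np.cos(.7),12*np.sin(.7))
    tp=[[90,110,150],[90,-110,150],[0,110,150],[0,-110,150],lidpt([-55,110,150],a),lidpt([-55,-110,150],a),levpt(60,18,L),levpt(60,-18,L),tab]
    sc=[[90,110,150],[0,110,150],[90,-110,150],lidpt([-55,110,150],a),lidpt([-55,-110,150],a),lidpt([0,-110,150],a),levpt(47,0,L),tab]
    f=lambda P:[c2w(p,x,y,t) for p in P]
    return proj("top",f(tp))+q[6:8],proj("scene",f(sc))+q[8:10]
mt=np.array([T(*p) for p in [(203,214),(572,180),(215,358),(590,322),(228,496),(600,460),(373,260),(439,257),(419,359)]])
ms=np.array([S(*p) for p in [(155,278),(258,325),(280,88),(375,367),(480,165),(418,135),(287,138),(359,140)]])
def res(q):
    a,b=model(q); return np.r_[(a-mt).ravel(),(b-ms).ravel(),q[6:]*.7]
s=least_squares(res,[470,-40,.1,.25,1.6,2,0,0,0,0],loss="soft_l1")
print(np.round(s.x,3)); n=res(s.x); print(np.round(n[:34].reshape(-1,2),1).tolist())
J=s.jac;print(np.round(np.sqrt(np.diag(np.linalg.inv(J.T@J)))*.6,3))
E
python3 fit.py
```

```text
[ 5.96349e+02 -5.79530e+01  9.20000e-02 -2.49440e+01 -1.13190e+01
 -4.24000e+00 -1.09000e-01 -4.84000e-01  4.28000e-01  1.02700e+00]
[[0.0, -0.5], [-0.7, -0.4], [0.4, 1.1], [-0.5, 1.3], [0.2, -0.0], [-0.1, -0.1], [0.3, 0.3], [0.0, -0.5], [0.2, -0.2], [-3.0, -0.0], [2.3, -0.3], [-0.3, -1.2], [-1.2, 3.4], [1.2, -0.0], [-0.3, -0.9], [-0.0, 0.8], [0.5, -0.2]]
[1.722 1.672 0.004 0.009 0.022 0.025 0.711 0.675 0.69  0.632]
```

```bash
cat >> fit.py <<'E'
from itertools import product
q=s.x.copy(); q[3:6]=(q[3:6]+np.pi)%(2*np.pi)-np.pi; print(np.round(q,3))
def draw(n,img,q,off):
    x,y,t,a,L,b=q[:6]
    box=lambda x0,x1,f:[[f([u,v*110,w]) for u,v,w in e] for e in [((x0,s,150),(x1,s,150)) for s in(-1,1)]+[((u,-1,150),(u,1,150)) for u in(x0,x1)]+[((u,1,150),(u,1,8)) for u in (x0,x1)]]
    E=box(0,90,np.array)+box(-55,0,lambda p:lidpt(p,a))
    c=[levpt(34,18,L),levpt(60,18,L),levpt(60,-18,L),levpt(34,-18,L)]
    E+=[[c[i],c[(i+1)%4]] for i in range(4)]
    E+=[[bp(L)+[0,w,0],bar(L,b)+[0,w,0]] for w in(-19,19)]+[[bar(L,b)+[0,19,0],bar(L,b)-[0,19,0]]]
    for e in E:
        p=proj(n,[c2w(v,x,y,t) for v in e])+off
        o,k=((210,150),4) if n=="top" else ((220,110),3)
        p=((p-o+.5)*k-.5)
        cv2.line(img,*[tuple(int(round(z)) for z in v) for v in p],(0,0,255),1)
    return img
if __name__=="__main__":
    A=draw("top",cv2.imread("pics/t1.png"),q,q[6:8]);B=draw("scene",cv2.imread("pics/s1.png"),q,q[8:10])
    cv2.imwrite("pics/ov.png",np.hstack([A[150:520,180:620],B[70:440,130:490]]))
    np.save("q.npy",q)
E
python3 fit.py
```

```text
Traceback (most recent call last):
  File "fit.py", line 14, in <module>
    s=least_squares(res,[470,-40,.1,.25,1.6,2,0,0,0,0],loss="soft_l1")
  File "fit.py", line 13, in res
    a,b=model(q); return np.r_[(a-mt).ravel(),(b-ms).ravel(),q[6:]*.7]
        ~~~~~^^^
  File "fit.py", line 9, in model
    return proj("top",f(tp))+q[6:8],proj("scene",f(sc))+q[8:10]
                                    ~~~~^^^^^^^^^^^^^^^
  File "h.py", line 6, in proj
    c=r.get_calibration(n);T=np.linalg.inv(c["pose"]);F=np.diag([1,-1,-1])
ValueError: time passes only in moves, steps and waits
```

```bash
python3 - <<'E'
import re
s=open('h.py').read()
s=s.replace("def proj",'''import os,pickle
if not os.path.exists("cal.pkl"): pickle.dump({n:r.get_calibration(n) for n in("scene","top")},open("cal.pkl","wb"))
CAL=pickle.load(open("cal.pkl","rb"))
def proj''').replace('r.get_calibration(n);T','CAL[n];T')
open('h.py','w').write(s)
f=open('fit.py').read().replace("[470,-40,.1,.25,1.6,2,","[590,-60,.1,.2,1.3,2,")
open('fit.py','w').write(f)
E
python3 fit.py; python3 -c "
from rig import r
print(r.sense()['clock'])"
```

```text
[ 5.96349e+02 -5.79530e+01  9.20000e-02  1.88000e-01  1.24700e+00
  2.04300e+00 -1.09000e-01 -4.84000e-01  4.28000e-01  1.02700e+00]
[[0.0, -0.5], [-0.7, -0.4], [0.4, 1.1], [-0.5, 1.3], [0.2, -0.0], [-0.1, -0.1], [0.3, 0.3], [0.0, -0.5], [0.2, -0.2], [-3.0, -0.0], [2.3, -0.3], [-0.3, -1.2], [-1.2, 3.4], [1.2, -0.0], [-0.3, -0.9], [-0.0, 0.8], [0.5, -0.2]]
[1.722 1.672 0.004 0.009 0.022 0.025 0.711 0.675 0.69  0.632]
[ 5.96349e+02 -5.79530e+01  9.20000e-02  1.88000e-01  1.24700e+00
  2.04300e+00 -1.09000e-01 -4.84000e-01  4.28000e-01  1.02700e+00]
1.1
```

View pics/ov.png

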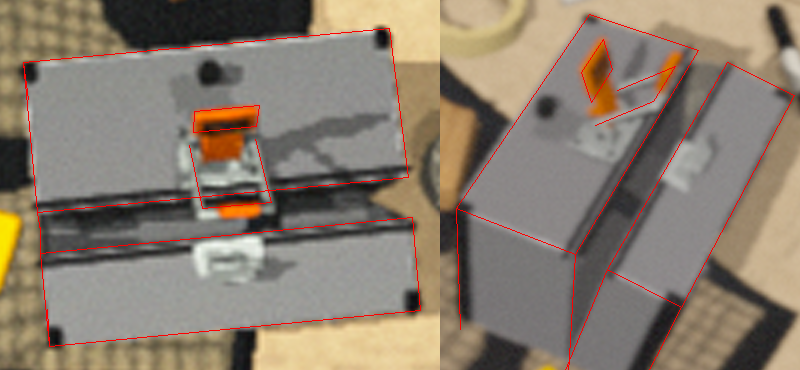

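Emit:
carry_out(series=[[0,0,-0.02,-0.1,-0.1,0,1],[0,0,-0.04,-0.22,-0.22,0,1],[0,0,-0.06,-0.34,-0.34,0,1],[0,0,-0.08,-0.46,-0.46,0,1],[0,0,-0.1,-0.58,-0.58,0,1],[0,0,-0.125,-0.7,-0.7,0,1],[0,0,-0.145,-0.8,-0.8,0,1],[0,0,-0.157,-0.88,-0.875,0,1]], force=30)

```text
clock: 2.1
eef_pos: [361.2, 287.3, 231.5]
tcp_rot: [3.142, 0.0, -3.047]
contact_force: [0.4, 0.1, 1.0]
opening: -0.003
grasp_force: 0.0
```

```bash
cat >> h.py <<'E'
Q=np.load("q.npy") if os.path.exists("q.npy") else None
def where():
    s=r.sense();x,y,t=Q[:3];d=s["eef_pos"]-[x,y,0]
    c=np.array([d[0]*np.cos(t)+d[1]*np.sin(t),-d[0]*np.sin(t)+d[1]*np.cos(t),d[2]])
    f=s["contact_force"];fc=[f[0]*np.cos(t)+f[1]*np.sin(t),-f[0]*np.sin(t)+f[1]*np.cos(t),f[2]]
    print("t%.2f case xyz"%s["clock"],np.round(c,1),"rpy",np.round(s["tcp_rot"],3),"F",np.round(fc,1),"q6 %.2f"%s["qpos"][5]); return s,c
if __name__=="__main__": where()
E
python3 h.py
```

```text
t2.10 case xyz [-202.4  365.4  231.5] rpy [ 3.142  0.    -3.047] F [0.4 0.1 1. ] q6 -1.00
```

Emit:
carry_out(series=[[0,0,0,-0.05,-0.14,0,1],[0,0,0,-0.1,-0.28,0,1],[0,0,0,-0.15,-0.44,0,1],[0,0,0,-0.2,-0.6,0,1],[0,0,0,-0.25,-0.76,0,1],[0,0,0,-0.31,-0.9,0,1],[0,0,0,-0.36,-1,0,1],[0,0,0,-0.36,-1,0,1]])

```text
clock: 3.1
eef_pos: [474.5, 46.8, 231.4]
tcp_rot: [-3.141, 0.0, -3.051]
contact_force: [-0.3, 0.3, 0.3]
opening: -0.001
grasp_force: 0.0
```

Emit:
carry_out(series=[[0,0,0,0,-0.08,0.1,1],[0,0,0,0,-0.16,0.2,1],[0,0,0,0,-0.2,0.32,1],[0,0,0,0,-0.2,0.42,1],[0,0,0,0,-0.2,0.42,1]])

```text
clock: 3.72
eef_pos: [476.7, -1.0, 125.0]
tcp_rot: [3.141, -0.004, -3.048]
contact_force: [-0.4, -0.3, -0.1]
opening: 0.003
grasp_force: 0.0
```

```bash
python3 h.py
```

```text
t3.73 case xyz [-113.9   67.7  125. ] rpy [ 3.141 -0.004 -3.048] F [-0.4 -0.3 -0.1] q6 -1.67
```

Emit:
carry_out(series=[[0,0,0,-0.03,0,0,1],[0,0,0,-0.06,0,0,1],[0,0,0,-0.08,0,0,1],[0,0,0,-0.09,0,0,1],[0,0,0,-0.1,0,0,1],[0,0,0,-0.11,0,0,1],[0,0,0,-0.12,0,0,1],[0,0,0,-0.13,0,0,1]])

```text
clock: 4.72
eef_pos: [508.8, 1.2, 126.0]
tcp_rot: [3.141, -0.004, -3.048]
contact_force: [-6.6, -0.4, 4.1]
opening: 0.001
grasp_force: 3.4
```

```bash
python3 h.py
```

```text
t4.72 case xyz [-81.8  67.  126. ] rpy [ 3.141 -0.004 -3.048] F [-6.6  0.2  4.1] q6 -1.66
```

Emit:
carry_out(series=[[0,0,0,-0.006,0,-0.005,1],[0,0,0,-0.012,0,-0.01,1],[0,0,0,-0.018,0,-0.014,1],[0,0,0,-0.024,0,-0.018,1],[0,0,0,-0.03,0,-0.02,1],[0,0,0,-0.036,0,-0.022,1]])

```text
clock: 5.48
eef_pos: [519.6, 2.2, 132.0]
tcp_rot: [3.142, -0.0, -3.048]
contact_force: [-5.6, 0.6, 4.0]
opening: -0.002
grasp_force: 2.7
```

```bash
python3 h.py
```

```text
t5.47 case xyz [-70.9  67.  132. ] rpy [ 3.142 -0.    -3.048] F [-5.5  1.1  4. ] q6 -1.66
```

Emit:
carry_out(series=[[0,0,0,-0.004,0,-0.003,1],[0,0,0,-0.008,0,-0.006,1],[0,0,0,-0.008,0,-0.006,1]])

```text
clock: 5.85
eef_pos: [520.3, 2.3, 132.5]
tcp_rot: [3.141, -0.003, -3.048]
contact_force: [-6.4, -0.6, -3.0]
opening: 0.002
grasp_force: 2.9
```

Emit:
carry_out(series=[[0,0,0,-0.004,0,-0.003,1],[0,0,0,-0.008,0,-0.006,1],[0,0,0,-0.008,0,-0.006,1]])

```text
clock: 6.22
eef_pos: [520.7, 2.3, 133.3]
tcp_rot: [3.141, -0.006, -3.048]
contact_force: [-8.2, -1.8, -5.9]
opening: 0.002
grasp_force: 4.3
```

```bash
python3 h.py
```

```text
t6.22 case xyz [-69.8  67.  133.3] rpy [ 3.141 -0.006 -3.048] F [-8.4 -1.  -5.9] q6 -1.66
```

Emit:
carry_out(series=[[0,0,0,0.04,0,0,1],[0,0,0,0.12,0,0,1],[0,0,0,0.12,0,-0.15,1],[0,0,0,0.12,0,-0.32,1],[0,0,0,0.0,0,-0.42,1],[0,0,0,-0.2,0,-0.42,1],[0,0,0,-0.4,0,-0.42,1],[0,0,0,-0.6,0,-0.42,1]])

```text
clock: 7.22
eef_pos: [675.5, 16.7, 240.8]
tcp_rot: [-3.141, 0.003, -3.048]
contact_force: [0.5, 0.3, -0.1]
opening: -0.003
grasp_force: 0.0
```

```bash
python3 h.py
python3 - <<'E'
from h import *
im=r.grab_frame("scene");c=cv2.resize(im[110:310,220:420,::-1],(600,600),interpolation=cv2.INTER_CUBIC)
im=r.grab_frame("top");d=cv2.resize(im[150:300,210:410,::-1],(800,600),interpolation=cv2.INTER_CUBIC)
cv2.imwrite("pics/b.png",np.hstack([d[100:550,180:620],c[50:500,130:490]]))
E
```

```text
t7.22 case xyz [ 85.7  67.  240.8] rpy [-3.141e+00  3.000e-03 -3.048e+00] F [ 0.5  0.2 -0.1] q6 -1.64
```

View pics/b.png

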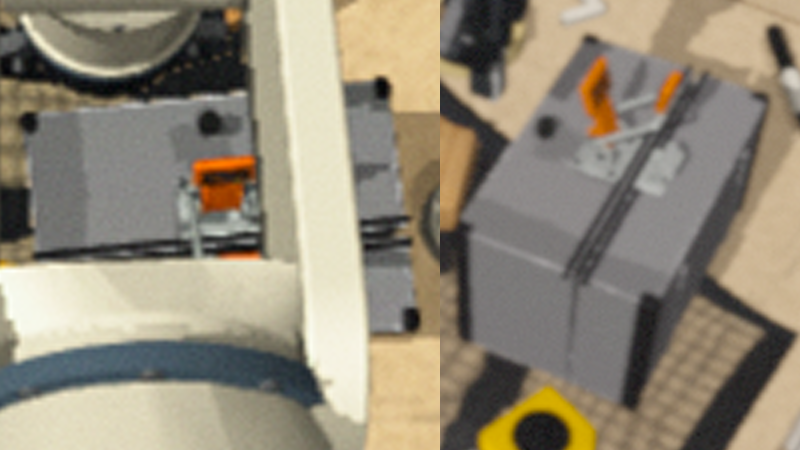

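Emit:
carry_out(series=[[0,0,0,0,0,0.08,1],[0,0,0,0,-0.08,0.144,1],[0,0,0,0,-0.2,0.144,1],[0,0,0,0,-0.268,0.144,1],[0,0,0,0.05,-0.268,0.144,1],[0,0,0,0.09,-0.268,0.144,1],[0,0,0,0.11,-0.268,0.144,1],[0,0,0,0.13,-0.268,0.144,1]])

```text
clock: 8.32
eef_pos: [646.8, -52.7, 204.2]
tcp_rot: [-3.142, 0.001, -3.048]
contact_force: [0.6, 0.1, 0.8]
opening: -0.001
grasp_force: 0.4
```

```bash
python3 h.py
```

```text
t8.32 case xyz [ 50.7   0.6 204.2] rpy [-3.142e+00  1.000e-03 -3.048e+00] F [0.6 0.  0.8] q6 -1.75
```

Emit:
carry_out(series=[[0,0,0,0.018,0,0,1],[0,0,0,0.036,0,0,1],[0,0,0,0.054,0,0,1],[0,0,0,0.072,0,0,1],[0,0,0,0.09,0,0,1],[0,0,0,0.104,0,0,1],[0,0,0,0.112,0,0,1],[0,0,0,0.112,0,0,1]])

```text
clock: 9.32
eef_pos: [618.8, -55.8, 203.8]
tcp_rot: [3.142, -0.0, -3.048]
contact_force: [-0.6, 0.1, -0.8]
opening: -0.003
grasp_force: 0.0
```

```bash
python3 h.py
python3 - <<'E'
from h import *
im=r.grab_frame("scene");cv2.imwrite("pics/c.png",cv2.resize(im[120:220,270:400,::-1],(780,600),interpolation=cv2.INTER_CUBIC))
E
```

```text
t9.32 case xyz [ 22.6   0.  203.8] rpy [ 3.142 -0.    -3.048] F [-0.6  0.2 -0.8] q6 -1.76
```

View pics/c.png

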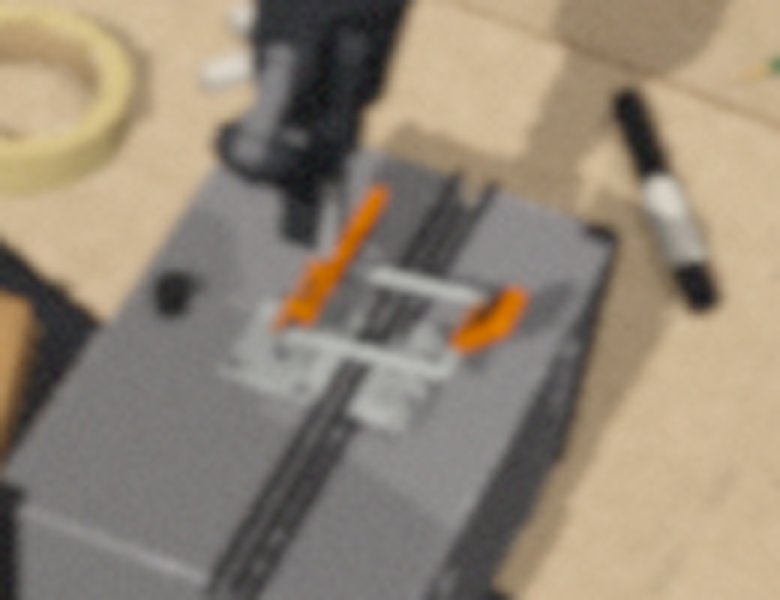

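```bash
cat > fit2.py <<'E'
from h import *
def solve(pts,keys,off=Q[8:10],x0=(1.9,2.0)):
    # keys: function(L,b)->case point ; pts px scene
    f=lambda v:(proj("scene",[c2w(k(*v),*Q[:3]) for k in keys])+off-pts).ravel()
    s=least_squares(f,x0); print("L,b,rise",np.round(s.x,3),round(s.x[1]-s.x[0],3),"res",np.round(s.fun,1)); L,b=s.x
    print("bar",bar(L,b),"tabend",bar(L,b,61+22*np.cos(.7),22*np.sin(.7)),"tabmid",bar(L,b,61+12*np.cos(.7),12*np.sin(.7))); return s.x
K=dict(tip=lambda L,b:levpt(60,0,L,-3),tab=lambda L,b:bar(L,b,61+12*np.cos(.7),12*np.sin(.7)),barn=lambda L,b:bar(L,b)+[0,19,0])
C=lambda u,v:(270+(u+.5)/6-.5,120+(v+.5)/6-.5)
E
python3 - <<'E'
from fit2 import *
solve(np.array([C(380,192),C(497,320),C(448,368)]),[K["tip"],K["tab"],K["barn"]])
E
```

```text
L,b,rise [1.898 2.099] 0.201 res [-3.1  5.   0.9 -0.1  0.2 -0.2]
bar [-37.4431686    0.         189.31424071] tabend [-54.04742071   0.         207.15402717] tabmid [-47.83631488   0.         199.31679779]
```

Emit:
carry_out(series=[[0,0,0,-0.04,0,0,1],[0,0,0,-0.06,0,-0.12,1],[0,0,0,-0.04,0,-0.22,1],[0,0,0,0.1,0,-0.22,1],[0,0,0,0.24,0,-0.22,1],[0,0,0,0.306,0,-0.15,1],[0,0,0,0.306,0,-0.06,1],[0,0,0,0.306,0,-0.04,1]])

```text
clock: 10.38
eef_pos: [542.7, -62.9, 212.8]
tcp_rot: [3.141, -0.002, -3.048]
contact_force: [0.0, 0.1, -0.2]
opening: 0.0
grasp_force: 0.0
```

```bash
python3 h.py
```

```text
t10.38 case xyz [-53.9   0.  212.8] rpy [ 3.141e+00 -2.000e-03 -3.048e+00] F [ 0.1  0.1 -0.2] q6 -1.78
```

Press the tab down gently, to z≈176.

Emit:
carry_out(series=[[0,0,0,0,0,0.02,1],[0,0,0,0,0,0.04,1],[0,0,0,0,0,0.06,1],[0,0,0,0,0,0.08,1],[0,0,0,0,0,0.1,1],[0,0,0,0,0,0.12,1],[0,0,0,0,0,0.135,1],[0,0,0,0,0,0.147,1]])

```text
clock: 11.38
eef_pos: [542.8, -63.0, 176.8]
tcp_rot: [3.142, -0.0, -3.048]
contact_force: [-0.5, 0.1, -0.3]
opening: -0.005
grasp_force: 0.1
```

```bash
python3 h.py
```

```text
t11.38 case xyz [-5.370e+01 -1.000e-01  1.768e+02] rpy [ 3.142 -0.    -3.048] F [-0.5  0.2 -0.3] q6 -1.78
```

Emit:
carry_out(series=[[0,0,0,0,0,0.008,1],[0,0,0,0,0,0.016,1],[0,0,0,0,0,0.022,1],[0,0,0,0,0,0.028,1],[0,0,0,0,0,0.028,1]])

```text
clock: 12.0
eef_pos: [542.9, -63.0, 170.0]
tcp_rot: [-3.142, -0.0, -3.048]
contact_force: [0.6, -0.2, 0.2]
opening: 0.002
grasp_force: 0.0
```

```bash
python3 h.py
python3 - <<'E'
from h import *
im=r.grab_frame("scene");cv2.imwrite("pics/d.png",cv2.resize(im[120:220,270:400,::-1],(780,600),interpolation=cv2.INTER_CUBIC))
E
```

```text
t12.00 case xyz [-5.37e+01 -1.00e-01  1.70e+02] rpy [-3.142 -0.    -3.048] F [ 0.6 -0.3  0.2] q6 -1.78
```

View pics/d.png

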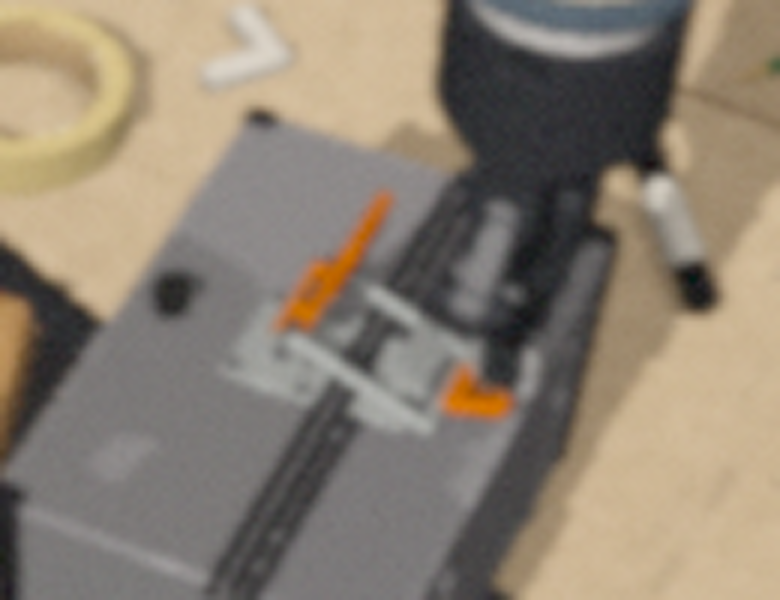

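Run:
```python
from fit2 import *
for L in(1.88,1.93,1.98):
  for z in (-.1,-.2,-.3,-.4):
    p=bar(L,L+z); u=proj("scene",[c2w(p+[0,19,0],*Q[:3])])+Q[8:10]; print(L,z,np.round(p,1),np.round((u-[270,120])*6+2.5))
```

```text
1.88 -0.1 [-38.1   0.  172. ] [[446. 402.]]
1.88 -0.2 [-37.2   0.  166.3] [[442. 412.]]
1.88 -0.3 [-35.8   0.  160.7] [[437. 422.]]
1.88 -0.4 [-33.8   0.  155.2] [[430. 430.]]
1.93 -0.1 [-38.8   0.  171.9] [[448. 403.]]
1.93 -0.2 [-37.9   0.  166.1] [[444. 413.]]
1.93 -0.3 [-36.5   0.  160.5] [[439. 423.]]
1.93 -0.4 [-34.5   0.  155.1] [[432. 431.]]
1.98 -0.1 [-39.4   0.  171.7] [[450. 404.]]
1.98 -0.2 [-38.6   0.  166. ] [[446. 414.]]
1.98 -0.3 [-37.1   0.  160.4] [[440. 424.]]
1.98 -0.4 [-35.1   0.  154.9] [[434. 432.]]
```

Emit:
carry_out(series=[[0,0,0,0,0,0.006,1],[0,0,0,0,0,0.012,1],[0,0,0,0,0,0.012,1]])

```text
clock: 12.42
eef_pos: [542.8, -62.9, 166.9]
tcp_rot: [3.142, -0.0, -3.048]
contact_force: [0.4, 0.4, 0.5]
opening: 0.0
grasp_force: 0.0
```

```bash
python3 h.py
```

```text
t12.43 case xyz [-53.8  -0.  166.9] rpy [ 3.142 -0.    -3.048] F [0.4 0.3 0.5] q6 -1.78
```

Emit:
carry_out(series=[[0,0,0,0,0,-0.06,1],[0,0,0,0.06,0,-0.08,1],[0,0,0,0.13,0,-0.06,1],[0,0,0,0.13,0,0.01,1],[0,0,0,0.13,0,0.034,1],[0,0,0,0.1,0,0.034,1],[0,0,0,0.08,0,0.034,1],[0,0,0,0.07,0,0.034,1]])

```text
clock: 13.42
eef_pos: [526.3, -64.6, 158.9]
tcp_rot: [-3.141, 0.001, -3.048]
contact_force: [-0.5, 0.1, -1.2]
opening: 0.002
grasp_force: 0.0
```

```bash
python3 h.py
```

```text
t13.43 case xyz [-70.3  -0.2 158.9] rpy [-3.141e+00  1.000e-03 -3.048e+00] F [-0.5  0.1 -1.2] q6 -1.79
```

Emit:
carry_out(series=[[0,0,0,-0.006,0,0,1],[0,0,0,-0.012,0,0,1],[0,0,0,-0.018,0,0,1],[0,0,0,-0.024,0,0,1],[0,0,0,-0.03,0,0,1],[0,0,0,-0.03,0,0,1]])

```text
clock: 14.18
eef_pos: [531.5, -63.9, 157.9]
tcp_rot: [3.141, -0.003, -3.048]
contact_force: [-4.5, -0.1, 0.5]
opening: 0.0
grasp_force: 2.3
```

```bash
python3 h.py
```

```text
t14.18 case xyz [-65.1   0.  157.9] rpy [ 3.141e+00 -3.000e-03 -3.048e+00] F [-4.5  0.3  0.5] q6 -1.79
```

Emit:
carry_out(series=[[0,0,0,-0.006,0,0,1],[0,0,0,-0.012,0,0,1],[0,0,0,-0.018,0,0,1],[0,0,0,-0.018,0,0,1]])

```text
clock: 14.68
eef_pos: [534.8, -63.5, 157.7]
tcp_rot: [3.141, -0.005, -3.048]
contact_force: [-9.9, -1.5, 1.5]
opening: -0.003
grasp_force: 4.8
```

```bash
python3 h.py
python3 - <<'E'
from h import *
im=r.grab_frame("scene");cv2.imwrite("pics/e.png",cv2.resize(im[120:220,270:400,::-1],(780,600),interpolation=cv2.INTER_CUBIC))
E
```

```text
t14.68 case xyz [-6.180e+01  1.000e-01  1.577e+02] rpy [ 3.141 -0.005 -3.048] F [-10.   -0.6   1.5] q6 -1.78
```

View pics/e.png

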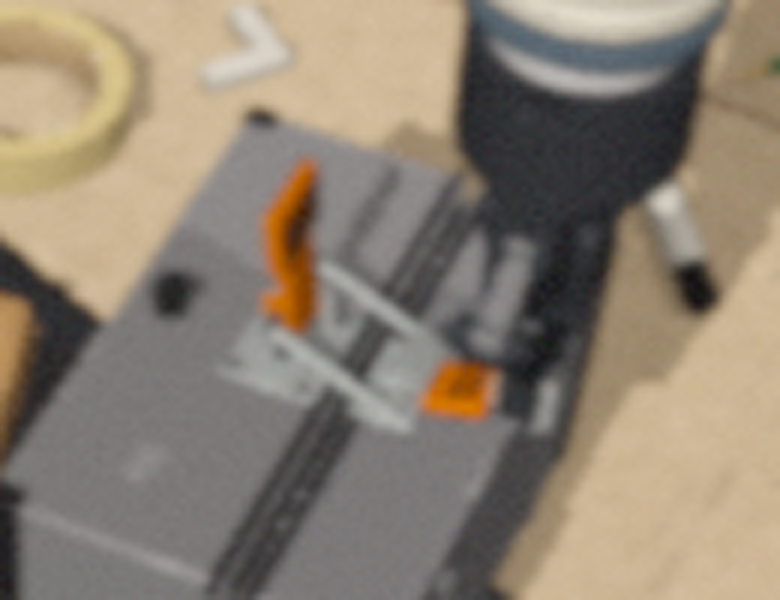

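Emit:
carry_out(series=[[0,0,0,0.03,0,0,1],[0,0,0,0.07,0,0,1],[0,0,0,0.07,0,-0.2,1],[0,0,0,0.04,0,-0.36,1],[0,0,0,-0.1,0,-0.36,1],[0,0,0,-0.23,0,-0.36,1],[0,0,0,-0.23,0,-0.26,1],[0,0,0,-0.23,0,-0.22,1]])

```text
clock: 15.72
eef_pos: [593.9, -58.0, 212.4]
tcp_rot: [3.141, -0.001, -3.048]
contact_force: [0.8, 0.8, 0.0]
opening: -0.001
grasp_force: 0.0
```

```bash
python3 h.py
```

```text
t15.72 case xyz [-2.400e+00  2.000e-01  2.124e+02] rpy [ 3.141e+00 -1.000e-03 -3.048e+00] F [0.8 0.7 0. ] q6 -1.76
```

Emit:
carry_out(series=[[0,0,0,-0.05,0,0,1],[0,0,0,-0.08,0,0,1],[0,0,0,-0.1,0,0.003,1],[0,0,0,-0.12,0,0.008,1],[0,0,0,-0.14,0,0.016,1],[0,0,0,-0.15,0,0.02,1]])

```text
clock: 16.48
eef_pos: [632.3, -54.6, 208.6]
tcp_rot: [-3.142, 0.0, -3.048]
contact_force: [-3.5, -1.0, 4.1]
opening: 0.001
grasp_force: 2.6
```

```bash
python3 h.py
python3 - <<'E'
from h import *
im=r.grab_frame("scene");cv2.imwrite("pics/f.png",cv2.resize(im[120:220,270:400,::-1],(780,600),interpolation=cv2.INTER_CUBIC))
E
```

```text
t16.48 case xyz [ 36.1   0.  208.6] rpy [-3.142  0.    -3.048] F [-3.6 -0.6  4.1] q6 -1.75
```

View pics/f.png

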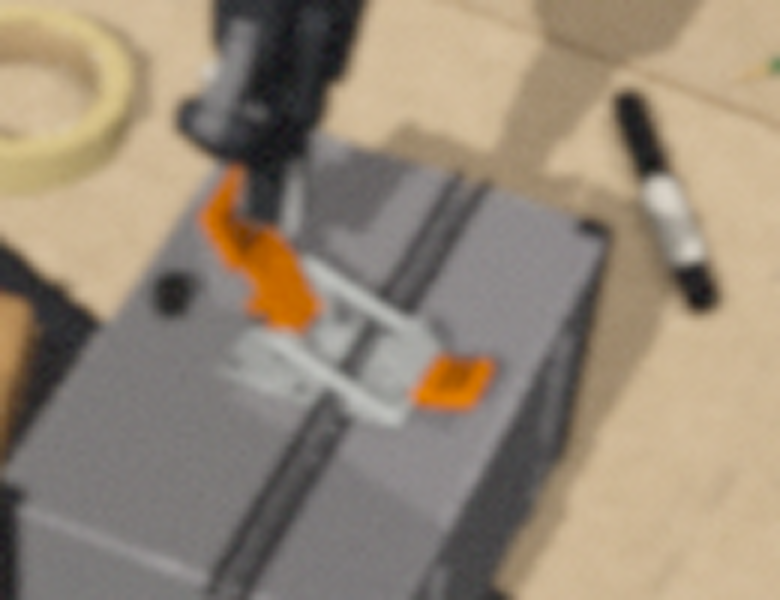

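Emit:
carry_out(series=[[0,0,0,-0.02,0,0.015,1],[0,0,0,-0.04,0,0.03,1],[0,0,0,-0.055,0,0.046,1],[0,0,0,-0.07,0,0.062,1],[0,0,0,-0.08,0,0.078,1],[0,0,0,-0.088,0,0.092,1],[0,0,0,-0.095,0,0.104,1]])

```text
clock: 17.4
eef_pos: [655.5, -52.4, 181.9]
tcp_rot: [3.142, -0.001, -3.048]
contact_force: [0.3, -1.3, 0.3]
opening: -0.002
grasp_force: 0.2
```

```bash
python3 h.py
```

```text
t17.40 case xyz [5.940e+01 1.000e-01 1.819e+02] rpy [ 3.142e+00 -1.000e-03 -3.048e+00] F [ 0.1 -1.4  0.3] q6 -1.75
```

Run:
```python
from h import *
im=r.grab_frame("scene");cv2.imwrite("pics/g.png",cv2.resize(im[120:220,270:400,::-1],(780,600),interpolation=cv2.INTER_CUBIC))
```

```text
(no output)
```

View pics/g.png

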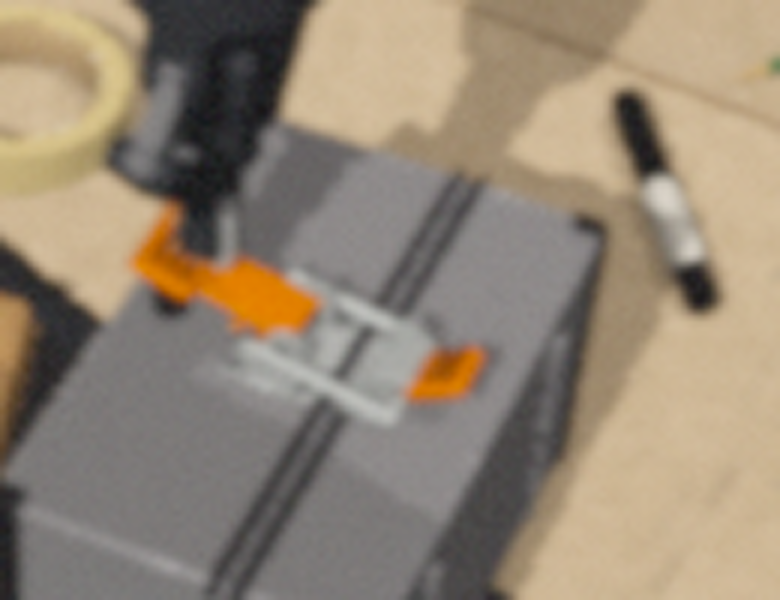

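Emit:
carry_out(series=[[0,0,0,-0.015,0,0.005,1],[0,0,0,-0.03,0,0.015,1],[0,0,0,-0.036,0,0.027,1],[0,0,0,-0.04,0,0.039,1],[0,0,0,-0.04,0,0.051,1],[0,0,0,-0.04,0,0.06,1]])

```text
clock: 18.2
eef_pos: [665.6, -51.5, 168.8]
tcp_rot: [-3.142, 0.0, -3.048]
contact_force: [-7.8, -0.3, 22.7]
opening: -0.003
grasp_force: 11.4
```

```bash
python3 h.py
```

```text
t18.20 case xyz [ 69.6   0.  168.8] rpy [-3.142  0.    -3.048] F [-7.8  0.4 22.7] q6 -1.74
```

Emit:
carry_out(series=[[0,0,0,0,0,0,1],[0,0,0,0,0,0,1]])

```text
clock: 18.45
eef_pos: [665.6, -51.4, 168.9]
tcp_rot: [-3.142, 0.001, -3.048]
contact_force: [-4.6, 0.8, 10.8]
opening: 0.001
grasp_force: 5.3
```

```bash
python3 h.py
```

```text
t18.45 case xyz [6.950e+01 1.000e-01 1.689e+02] rpy [-3.142e+00  1.000e-03 -3.048e+00] F [-4.5  1.2 10.8] q6 -1.74
```

Emit:
carry_out(series=[[0,0,0,0,0,0.003,1],[0,0,0,0,0,0.006,1],[0,0,0,0,0,0.006,1],[0,0,0,0,0,0.006,1]])

```text
clock: 18.95
eef_pos: [665.6, -51.5, 168.8]
tcp_rot: [-3.141, 0.001, -3.048]
contact_force: [-8.5, 0.9, 21.4]
opening: -0.0
grasp_force: 10.4
```

```bash
python3 h.py
```

```text
t18.95 case xyz [6.950e+01 1.000e-01 1.688e+02] rpy [-3.141e+00  1.000e-03 -3.048e+00] F [-8.3  1.7 21.4] q6 -1.74
```

Emit:
carry_out(series=[[0,0,0,0,0,0,1],[0,0,0,0,0,0,1],[0,0,0,0,0,0,1],[0,0,0,0,0,0,1]])

```text
clock: 19.45
eef_pos: [665.6, -51.5, 168.9]
tcp_rot: [-3.141, 0.001, -3.048]
contact_force: [-8.8, 0.2, 20.8]
opening: 0.001
grasp_force: 10.4
```

Emit:
carry_out(series=[[0,0,0,0,0,0,1],[0,0,0,0,0,0,1],[0,0,0,0,0,0,1],[0,0,0,0,0,0,1],[0,0,0,0,0,0,1],[0,0,0,0,0,0,1]])

```text
clock: 20.2
eef_pos: [665.6, -51.5, 168.9]
tcp_rot: [-3.141, 0.001, -3.048]
contact_force: [-7.6, 0.8, 20.2]
opening: 0.002
grasp_force: 10.4
```

```bash
python3 h.py
```

```text
t20.20 case xyz [6.960e+01 1.000e-01 1.689e+02] rpy [-3.141e+00  1.000e-03 -3.048e+00] F [-7.5  1.5 20.2] q6 -1.74
```

Emit:
carry_out(series=[[0,0,0,0,0,-0.02,1],[0,0,0,0,0,-0.1,1],[0,0,0,0,0,-0.25,1],[0,0,0,0,0,-0.45,1],[0,0,0,0,0,-0.5,1],[0,0,0,0,0,-0.5,1]])

```text
clock: 20.95
eef_pos: [666.0, -51.5, 292.4]
tcp_rot: [-3.141, 0.002, -3.048]
contact_force: [-0.8, -1.0, -0.3]
opening: 0.001
grasp_force: 0.0
```

```bash
python3 h.py
python3 - <<'E'
from h import *
im=r.grab_frame("scene");cv2.imwrite("pics/k.png",cv2.resize(im[120:220,270:400,::-1],(780,600),interpolation=cv2.INTER_CUBIC))
for L in(-.1,0,.07,.2,.3): print(L,np.round((proj("scene",[c2w(levpt(60,w,L),*Q[:3]) for w in(18,-18)])+Q[8:10]-[270,120])*6+2.5).tolist())
E
```

```text
t20.95 case xyz [ 70.   -0.  292.4] rpy [-3.141e+00  2.000e-03 -3.048e+00] F [-0.9 -0.9 -0.3] q6 -1.74
-0.1 [[132.0, 315.0], [176.0, 252.0]]
0 [[132.0, 303.0], [175.0, 240.0]]
0.07 [[132.0, 295.0], [176.0, 232.0]]
0.2 [[135.0, 281.0], [179.0, 217.0]]
0.3 [[139.0, 270.0], [183.0, 207.0]]
```

View pics/k.png

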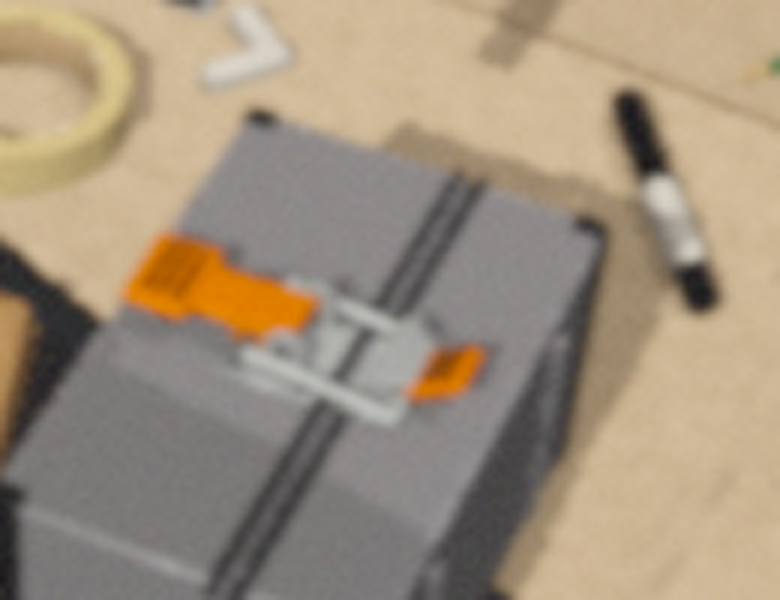

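```bash
python3 -c "
from rig import r
print(r.sign_off())"
```

```text
the job is handed in; nothing more can be done
None
```

The case is shut and handed in: the bail is hooked under the keeper, and the lever is down on its stop after a push of about 20 N held for just over a second. It took about 21 s, and I never worked near the tin, tape measure or block.

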